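# Unbolt a loaded ripening board and push it up to the stop

## Robot

A 6-joint arm with a two-finger parallel gripper is mounted at the origin on the work surface. World frame = base frame: x ahead of the robot, y to its left, z up, the work surface at z = 0. Lengths are in mm, angles in degrees, forces in N, time in s.
With the tool pointing down it reaches from about 300 to 850 mm from the base axis. Payload 4.2 kg.
Tool frame: the origin (TCP) lies at the centre of the arm's flange, where the gripper is bolted on; the fingertips stand 191 mm ahead of it and the grasp point (between the pads) lies 172 mm ahead of it; z points along the fingers, y is the direction in which the jaws open and shut (so a half turn about z gives the same grasp; the last joint's range is limited). The gripper opens to 91 mm and grips with 3 to 60 N. Pads are 32 mm wide; open, the fingers measure 118 mm over their backs; the gripper's body (76 mm by 178 mm) begins 60 mm behind the grasp point.
Start: joints at [75.057, 18.312, 89.639, -0, 72.044, -1.146], TCP at [137.123, 558.409, 404.776] pointing down, gripper open.
Joint ranges: [-177.97, 177.97], [-48.28, 115.42], [12.27, 149.76], [-77.06, 257.06], [2.81, 150.46], [-146.56, 146.56]. Speed limits (degrees/s): [147.25, 147.25, 180, 180, 180, 180].

## Interface

Orientations are given as [roll, pitch, yaw] about the fixed x, y, z axes, in that order (R = Rz(yaw) Ry(pitch) Rx(roll)).
In Python, from workcell import status, vision, ticket gives the robot as it stands.
- The arm moves only by the shell command python3 -m jog 'ROWS' [FORCE]. ROWS is JSON, a list of rows, each a list of 7 numbers: the finger opening in m, from 0 to 0.0912, then the shift along the tool's x, y, z in m, then the turn, a rotation vector about the tool's x, y, z in rad. A call has 1 to 12 rows; each row shifts and turns the commanded pose from where the row before left it, along the tool's axes as they then stand; what a row does not reach is not made up. A row lasts 1/8 s, in which the tool goes at most 62.5 mm and 10.7 degrees, less where a joint would pass 70% of its speed; a pose out of reach is approached as far as the arm can. A call with a gripper value outside its range is refused whole. The fingers move at their own pace and stop on an object; FORCE is the grip in N (left out, the last holds). Time passes only in rows, so rows that do not move let the fingers close. It gives the time, the measured TCP pose, the force and the opening at its end, in the units of the state.
- status.state(): the state, without advancing time (a new reading comes with each control period).
- vision.grab_frame(name): name is "side" or "top"; returns a dict with "color" (384x512x3 uint8, blue, green, red), "depth" (384x512 float32, mm along the optical axis (not along the pixel's ray), 0 where there is no reading), "fov_y" (degrees; the focal length in pixels is half the picture's height over the tangent of half this angle, whatever the lens; pixels are square), "cx", "cy" (the principal point, pixels), "pose" (4x4, takes a point from camera to world coordinates). Camera axes: x right, y down, z forward; pixel columns grow to the right and rows downward; lengths in mm; the calibration is good to about 2 mm. A picture is of the moment at which its call begins.
- ticket.job_done(): hands the job in, once; it reports no verdict.
Trained networks look in the newest picture that a camera, given by its name, has taken for a name from the list of things; names that differ only in an ending like _2 or _b are one class to them, and where a whole thing is asked for, a point or a joint stands for the part that bears it (a point fixed in the world has none). Each returns a list of dicts, best first, with "p" (0 to 1); they miss things now and then, are a little off and sometimes report something else, mostly with a low value. They report only what shows in the picture. A call takes as long as a camera call. They do not tell look-alikes from the thing itself.
- vision.find_in(camera, label): "location" ([x, y, z] in mm, in world coordinates, good to about 4 mm: the middle of the surface that is visible of it).
- vision.silhouettes(camera, label): "pixels" (384x512 bool, what is visible of it).
The state is a dict: "time_s": time; "qpos": joint angles; "qvel": joint speeds; "effort": joint torques, N m; "ee_pos": TCP position; "ee_rot": TCP orientation; "force": force on the tool from outside, world axes, zero at the start; "torque": the same for the moment, N m; "gripper_width": finger opening in mm.
Only numpy, scipy, OpenCV 4.12 (cv2) and the standard library are available. Lean on these libraries where they do the work, as an engineer would, in place of code of your own. Each camera call takes 0.05 s, during which the arm holds its last target.

## Task

The pine board of cheeses on the roller table is held by a steel bolt at its right-hand edge (as seen from the robot). With one fingertip hold the sprung safety catch beside the bolt down while the other fingertip slides the bolt by its thumb tab fully back, away from the board; only then let the catch up so that it locks the bolt open, and push the board by the end nearest the robot along the rollers right up to the end stop. Touch and push only: do not lift or topple the cheeses, leave them on the board, leave the other things where they are, and finish clear of everything.

Things in the scene. Friction and masses are not known exactly. Their poses are not given: they have to be found in the camera images.
- feeder: Low steel roller table, fixed, 580 x 280 mm, roller tops at z = 80 mm. Origin: on the work surface under the middle of the board's near end (robot's side) at the start. x points along the rollers away from the robot to the end stop (steel cross plate 450 mm from the origin, 117 mm high), y to the left. On its right side (-y) a steel bracket, top at z = 85 mm, carries bolt and catch.
- tab (a point): Middle of the top edge of the bolt's upright thumb tab, on the face that looks at the board. The tab is a steel plate 22 mm wide (table's x), 6 mm thick (y), from z = 97 to 127 mm; at x = 135, y = -160 mm of the table. The board's edge is 50 mm from it. Pushing this face in the table's -y draws the bolt. Fixed things beside it end below z = 107 mm. Axes as the table's.
- paddle (a point): Middle of the ribbed press area of the catch, a dark steel flap: 26 mm wide (table's x), 82 mm long (y, along the bolt), 60 mm to the robot's side (-x) of the tab (x = 75, y = -163 mm of the table); the flap runs on 23 mm to its pivot. Released it slopes, z = 117 here, 120 mm at its edge; fully pressed, anywhere along its length, it is level at z = 108 mm. A fingertip holding it down may slide along it.
- bolt (a joint): How far the bolt is drawn, m: 0 home (nose 16 mm deep in the notch in the board's edge), 0.028 fully back against its stop. It slides in -y of the roller table with about 2 N of friction. While the catch is up its tooth sits in a notch of the bolt, which cannot then move more than 2 mm; fully back, a second notch lets the tooth drop in again.
- catch (a joint): Angle of the rocker catch, rad: 0 released (up, tooth in a notch of the bolt), 0.25 fully pressed. The tooth clears the bolt from about 0.17. Sprung: about 3 N at the paddle's middle to start, 5 N fully down.
- board (a joint): How far the board has rolled towards the end stop, m: 0 at the start (the bolt leaves it some 2 mm of play), 0.11 against the stop. About 3 N of friction.
- board_end (a point): Middle of the top edge of the board's near end, at z = 108 mm; it moves with the board. The board is pine, 340 mm long (x), 220 mm wide, 28 mm thick (z = 80 to 108 mm), and cannot leave its rollers. The rollers go on behind this end, their tops at z = 80 mm. Axes as the roller table's.
- tomme_mid (a point): Centre of a brown cheese wheel, 100 mm across, 50 mm high, loose on the board. z axis up.
- herb_block_mid (a point): Centre of a square speckled cheese, 85 x 85 x 56 mm high, loose on the board. z axis up.
- small_wheel_mid (a point): Centre of a small pale cheese, 64 mm across, 42 mm high, loose on the far part of the board. z axis up.
- small_wheel2_mid (a point): Centre of another such small cheese, 64 mm across, 42 mm high, loose on the near part of the board. z axis up.
- trier: Cheese trier lying left of the roller table: wooden cross handle 96 mm, steel rod 150 mm. To be left alone.
- brush: Rind brush lying left of the roller table. To be left alone.
- rind_wash: White bottle, 64 mm across, 150 mm high, standing on the right of the roller table. Origin under its middle. To be left alone.
- bowl: Steel bowl 150 mm across, 55 mm high, on the left of the work surface. Origin under its middle. To be left alone.
Mind the look-alikes: they are no part of the job. What is shaped like the part that bears herb_block_mid but pink or yellow is not meant.

How it is judged (in metres and radians):
On the way, in this order (a step that is already met when the one before it is completed fails the run):
1. a fingertip holds the safety catch down (value of joint catch above 0.17 rad and contact force between the fingers and catch above 1 N), for 0.1 s.
2. the bolt is fully back while a fingertip still holds the catch down (value of joint bolt above 0.0255 m and value of joint catch above 0.175 rad and contact force between the fingers and catch above 1 N), for 0.1 s.
3. the catch is let go and has sprung up, locking the bolt open (value of joint bolt above 0.0255 m and value of joint catch below 0.06 rad and contact force between the fingers and catch below 0.1 N), for 0.2 s.
4. the board is pushed up to the end stop (value of joint board above 0.104 m), for 0.1 s.
At the end, for the whole second after the job is handed in: The bolt stands fully back (within 2.5 mm of its stop) with the catch sprung up in its second notch (under 0.06 rad), the board is within 6 mm of the end stop and at rest, and the four cheeses still stand upright on the board (value of joint bolt above 0.0255 m and value of joint catch below 0.06 rad and value of joint board above 0.104 m and velocity of joint board below 0.01 m/s and angle between each of tomme_mid, herb_block_mid, small_wheel_mid, small_wheel2_mid's own z axis and vertical below 0.2 rad and z of tomme_mid in the frame of board_end between 0.015 and 0.036 m and z of herb_block_mid in the frame of board_end between 0.015 and 0.036 m and z of small_wheel_mid in the frame of board_end between 0.015 and 0.036 m and z of small_wheel2_mid in the frame of board_end between 0.015 and 0.036 m); the robot touches nothing.
It fails at once if the bolt is forced past the catch (value of joint bolt between 0.006 and 0.022 m and value of joint catch below 0.11 rad).
It fails at once if a cheese is lifted, carried, toppled or knocked off the board (not (angle between tomme_mid's own z axis and vertical below 0.2 rad) or not (z of tomme_mid in the frame of board_end above 0.015 m) or not (z of tomme_mid in the frame of board_end below 0.036 m) or not (angle between herb_block_mid's own z axis and vertical below 0.2 rad) or not (z of herb_block_mid in the frame of board_end above 0.015 m) or not (z of herb_block_mid in the frame of board_end below 0.036 m) or not (angle between small_wheel_mid's own z axis and vertical below 0.2 rad) or not (z of small_wheel_mid in the frame of board_end above 0.015 m) or not (z of small_wheel_mid in the frame of board_end below 0.036 m) or not (angle between small_wheel2_mid's own z axis and vertical below 0.2 rad) or not (z of small_wheel2_mid in the frame of board_end above 0.015 m) or not (z of small_wheel2_mid in the frame of board_end below 0.036 m)).
It fails at once if another thing is disturbed (moved by more than 20 mm) (distance of any of trier, brush, rind_wash, bowl from where it was at the start of the episode above 0.02 m).
It also fails if it takes over 48 s, if anything falls off the work surface, if the arm or the gripper's body presses on something with over 40 N, if the wrist force passes 120 N, or if a joint passes its speed limit or range.

## Working session

There is one attempt and no reset: what is moved stays moved. The work goes in short steps, Python scripts to look and compute and a shell command to move; the robot and the scene stay as the last step left them, time stands still between calls to the robot, and variables do not carry over. Pictures are saved under pics/ and viewed, and the job is handed in when it is done.

```bash
mkdir -p pics; ls
python3 - <<'E'
from workcell import status, vision
import cv2
s=status.state(); print(s)
for n in("side","top"):
    f=vision.grab_frame(n); cv2.imwrite(f"pics/{n}0.png",f["color"]); print(n,f["fov_y"],f["cx"],f["cy"],f["pose"].round(3).tolist() if hasattr(f["pose"],"round") else f["pose"])
    for l in["feeder","tab","paddle","board_end","bolt","catch","board","herb_block_mid","tomme_mid","small_wheel_mid","rind_wash","bowl","trier","brush"]:
        try: print(l,[( [round(v) for v in d["location"]],round(d["p"],2)) for d in vision.find_in(n,l)[:3]])
        except Exception as e: print(l,e)
E
```

```text
pics
{'time_s': 0.0, 'qpos': array([ 7.50561034e+01,  1.83516830e+01,  8.97071567e+01, -2.81656563e-03,
        7.20434732e+01, -1.14456859e+00]), 'qvel': array([ 0.06582186, -0.02169416,  0.0575825 ,  0.06733955,  0.14248547,
        0.06769631]), 'effort': array([ 6.91601745e-04, -4.12472177e+01, -2.31967521e+01,  7.29077635e-02,
        4.57148720e-02, -1.41799742e-04]), 'ee_pos': array([137.09902579, 558.24123813, 403.91447281]), 'ee_rot': array([-1.79897654e+02,  6.33568444e-04,  1.66201543e+02]), 'force': array([0.38699848, 0.25520373, 0.06455227]), 'torque': array([ 0.054758  , -0.05403629,  0.01092832]), 'gripper_width': 91.04439813149217}
side 48.14490608213502 256.6502772238456 186.55789947220717 [[0.998, -0.055, 0.039, 573.395], [-0.067, -0.781, 0.621, -828.024], [-0.004, -0.622, -0.783, 1141.498], [0.0, 0.0, 0.0, 1.0]]
feeder [([598, -108, 82], 0.9)]
tab [([612, -204, 96], 0.54), ([434, 198, 20], 0.34)]
paddle [([575, -214, 107], 0.83)]
board_end [([561, -80, 110], 0.64), ([596, -109, 84], 0.62)]
bolt [([613, -203, 97], 0.74)]
catch [([571, -213, 111], 0.81), ([610, -206,
[... 469 characters left out ...]
494 [[-0.029, -0.994, 0.108, 422.215], [-1.0, 0.029, 0.003, 8.981], [-0.006, -0.108, -0.994, 1676.869], [0.0, 0.0, 0.0, 1.0]]
feeder [([596, -49, 90], 0.72), ([616, -195, 96], 0.2)]
tab [([617, -195, 101], 0.57)]
paddle [([725, -58, 162], 0.75), ([571, -209, 109], 0.69)]
board_end [([617, -194, 100], 0.74)]
bolt [([617, -195, 94], 0.58)]
catch [([572, -211, 114], 0.63)]
board [([568, -32, 111], 0.62), ([596, -51, 86], 0.16)]
herb_block_mid [([674, 357, 62], 0.82), ([723, -58, 165], 0.63), ([739, -345, 58], 0.59)]
tomme_mid [([620, 5, 157], 0.63)]
small_wheel_mid [([720, 59, 150], 0.52)]
rind_wash [([552, -446, 102], 0.96)]
bowl []
trier [([649, 190, 19], 0.54)]
brush [([443, 190, 17], 0.96)]
```

Run:
```python
import cv2
a=cv2.imread("pics/side0.png");b=cv2.imread("pics/top0.png")
cv2.imwrite("pics/side0c.png",cv2.resize(a[100:340,180:400],None,fx=2.5,fy=2.5,interpolation=cv2.INTER_CUBIC))
cv2.imwrite("pics/top0c.png",cv2.resize(b[60:240,200:400],None,fx=3,fy=3,interpolation=cv2.INTER_CUBIC))
```

```text
(no output)
```

View pics/side0.png

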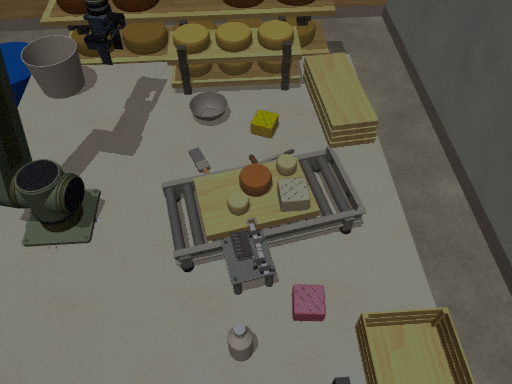

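View pics/top0.png

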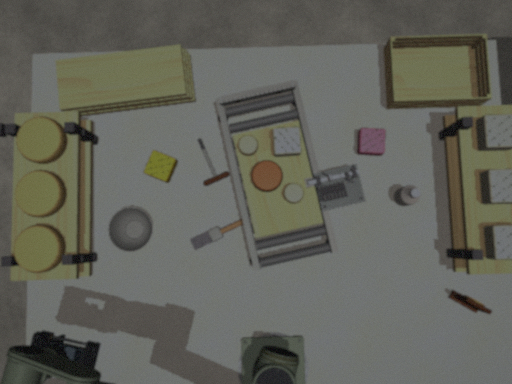

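View pics/side0c.png

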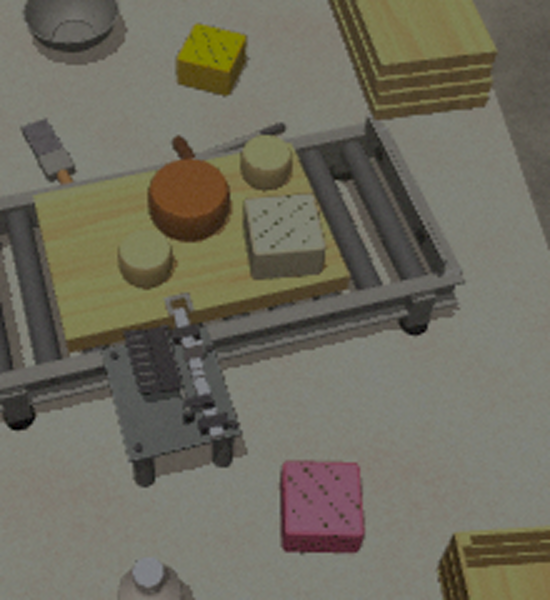

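View pics/top0c.png

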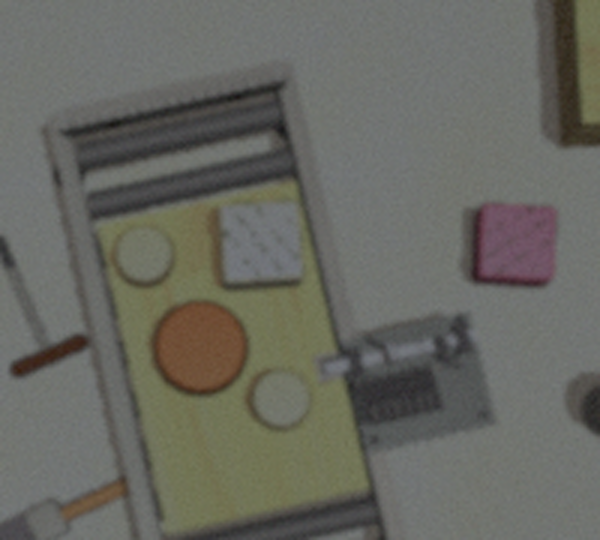

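The white speckled block on the board, at side pixel (293,193), is herb_block. The pink one at (309,302) and the yellow one at (264,123) are look-alikes off the board. Next I'll fit the table pose from the point clouds.

```bash
cat > h.py <<'E'
import numpy as np, cv2
from workcell import status, vision
def cloud(f):
    d=f["depth"];h,w=d.shape
    fl=h/2/np.tan(np.radians(f["fov_y"]/2))
    u,v=np.meshgrid(np.arange(w),np.arange(h))
    P=np.stack([(u-f["cx"])/fl*d,(v-f["cy"])/fl*d,d],-1)
    T=np.array(f["pose"]);W=P@T[:3,:3].T+T[:3,3]
    W[d<=0]=np.nan
    return W
def proj(f,p):
    T=np.array(f["pose"]);c=(np.atleast_2d(p)-T[:3,3])@T[:3,:3]
    fl=f["color"].shape[0]/2/np.tan(np.radians(f["fov_y"]/2))
    return np.c_[c[:,0]/c[:,2]*fl+f["cx"],c[:,1]/c[:,2]*fl+f["cy"]]
E
python3 - <<'E'
from h import *
for n in("side","top"):
    f=vision.grab_frame(n);np.save(f"pics/{n}.npy",f,allow_pickle=True)
    W=cloud(f);hsv=cv2.cvtColor(f["color"],cv2.COLOR_BGR2HSV)
    r=(W[...,0]>380)&(W[...,0]<850)&(W[...,1]>-200)&(W[...,1]<180)
    m=r&(hsv[...,0]>18)&(hsv[...,0]<35)&(hsv[...,1]>90)&(W[...,2]>95)&(W[...,2]<125)
    print(n,m.sum(),np.nanmedian(W[m][:,2]),W[m][:,2].std())
    tbl=(np.abs(W[...,0]-500)<100)&(np.abs(W[...,1]+380)<60)
    print("floor z",np.nanmedian(W[tbl][:,2]),np.nanstd(W[tbl][:,2]))
    p=W[m][:,:2].astype(np.float32)
    m8=cv2.morphologyEx(m.astype(np.uint8),cv2.MORPH_OPEN,np.ones((3,3)))
    p=W[m8>0][:,:2].astype(np.float32)
    print("rect",cv2.minAreaRect(p)); print(cv2.boxPoints(cv2.minAreaRect(p)))
    o=f["color"].copy();o[m8>0]=(0,0,255);cv2.imwrite(f"pics/{n}_bm.png",cv2.resize(o[100:280,150:400],None,fx=2.5,fy=2.5))
E
```

```text
side 3010 106.67824899125912 3.3480514768346548
floor z -1.1053025114642878 4.728715763969039
rect ((617.3432006835938, -43.92167663574219), (338.7640686035156, 204.35321044921875), 11.286296844482422)
[[ 431.23962    23.128952]
 [ 471.2339   -177.27237 ]
 [ 803.4468   -110.972305]
 [ 763.4525     89.429016]]
top 42 109.7514948574543 3.9282249658226203
floor z 1.5679489119964956 23.004431459148954
rect ((0.0, 0.0), (0.0, 0.0), 0.0)
[[0. 0.]
 [0. 0.]
 [0. 0.]
 [0. 0.]]
```

```bash
cat > fit.py <<'E'
from h import *
from scipy.optimize import minimize
D={}
for n in("side","top"):
    f=np.load(f"pics/{n}.npy",allow_pickle=True).item()
    W=cloud(f);hsv=cv2.cvtColor(f["color"],cv2.COLOR_BGR2HSV)
    r=(W[...,0]>400)&(W[...,0]<830)&(W[...,1]>-190)&(W[...,1]<140)
    m=r&(hsv[...,0]>15)&(hsv[...,0]<38)&(hsv[...,1]>(90 if n=="side" else 60))&(W[...,2]>96)
    m8=cv2.morphologyEx(m.astype(np.uint8),cv2.MORPH_OPEN,np.ones((3,3)))
    c,_=cv2.findContours(m8,cv2.RETR_EXTERNAL,cv2.CHAIN_APPROX_NONE)
    c=max(c,key=cv2.contourArea);hull=np.zeros_like(m8);cv2.fillPoly(hull,[cv2.convexHull(c)],1)
    D[n]=(f,hull)
S=4
def fillp(p,x0,y0,w,h):
    o=np.zeros((h*S,w*S),np.uint8)
    cv2.fillPoly(o,[np.round((p-[x0-.5,y0-.5])*S*16).astype(np.int32)],1,shift=4);return o
def cor(q,z=108,x0=0,x1=340,y0=-110,y1=110):
    c,s=np.cos(q[2]),np.sin(q[2]);L=np.array([[x0,y0],[x1,y0],[x1,y1],[x0,y1]],float)
    return np.c_[q[0]+c*L[:,0]-s*L[:,1],q[1]+s*L[:,0]+c*L[:,1],np.full(4,z)]
def tw(q,p):
    c,s=np.cos(q[2]),np.sin(q[2]);p=np.array(p,float);return np.array([q[0]+c*p[0]-s*p[1],q[1]+s*p[0]+c*p[1],p[2]])
if __name__=="__main__":
    def cost(q,ns):
        t=0
        for n in ns:
            f,h=D[n];x0,y0,w,hh=150,80,260,200
            a=fillp(proj(f,cor(q)),x0,y0,w,hh);b=np.kron(h[y0:y0+hh,x0:x0+w],np.ones((S,S),np.uint8))
            t+=np.sum(a!=b)/b.sum()
        return t
    for ns in(["side"],["top"],["side","top"]):
        r=minimize(cost,[450,-75,.2],args=(ns,),method="Nelder-Mead",options=dict(initial_simplex=[[450,-75,.2],[465,-75,.2],[450,-60,.2],[450,-75,.25]],xatol=.05,fatol=1e-5))
        print(ns,r.x,np.degrees(r.x[2]),r.fun,"tab",tw(r.x,[135,-160,127]).round(1),"pad",tw(r.x,[75,-163,117]).round(1))
    q=r.x;np.save("pics/q.npy",q)
    for n in D:
        f,h=D[n];K=4;x0,y0=(160,130) if n=="side" else (200,70)
        o=cv2.resize(f["color"][y0:y0+150,x0:x0+200],None,fx=K,fy=K,interpolation=cv2.INTER_CUBIC);o=cv2.convertScaleAbs(o,alpha=1.6)
        def dr(P,c): cv2.polylines(o,[np.round((proj(f,P)-[x0-.5,y0-.5])*K).astype(int)],True,c,1)
        dr(cor(q),(0,0,255));dr(cor(q,127,124,146,-166,-160),(0,255,0));dr(cor(q,117,62,88,-204,-122),(255,0,0));dr(cor(q,117,450,455,-140,140),(255,0,255))
        cv2.imwrite(f"pics/{n}_fit.png",o)
E
python3 fit.py
```

```text
['side'] [ 582.5215627  -137.1155565     1.23735584] 70.89526750466999 3.8295272435897436 tab [777.9 -61.9 127. ] pad [ 761.1 -119.6  117. ]
['top'] [ 4.51147267e+02 -6.95595556e+01  2.18444886e-01] 12.515970002055644 0.1373193811842312 tab [ 617.6 -196.5  127. ] pad [ 559.7 -212.4  117. ]
['side', 'top'] [ 4.53942017e+02 -7.03177065e+01  2.27199342e-01] 13.01756340431711 4.379014126387362 tab [ 621.5 -195.8  127. ] pad [ 563.7 -212.2  117. ]
```

Run:
```python
from fit import *
for n in D: print(n,D[n][1].sum()); o=D[n][0]["color"].copy();o[D[n][1]>0,2]=255;cv2.imwrite(f"pics/{n}_hull.png",o)
```

```text
side 1248
top 6367
```

View pics/side_hull.png

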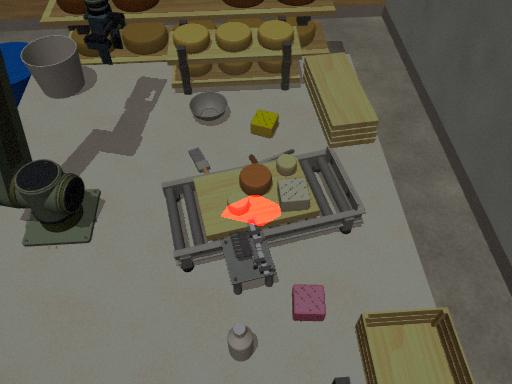

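View pics/top_fit.png

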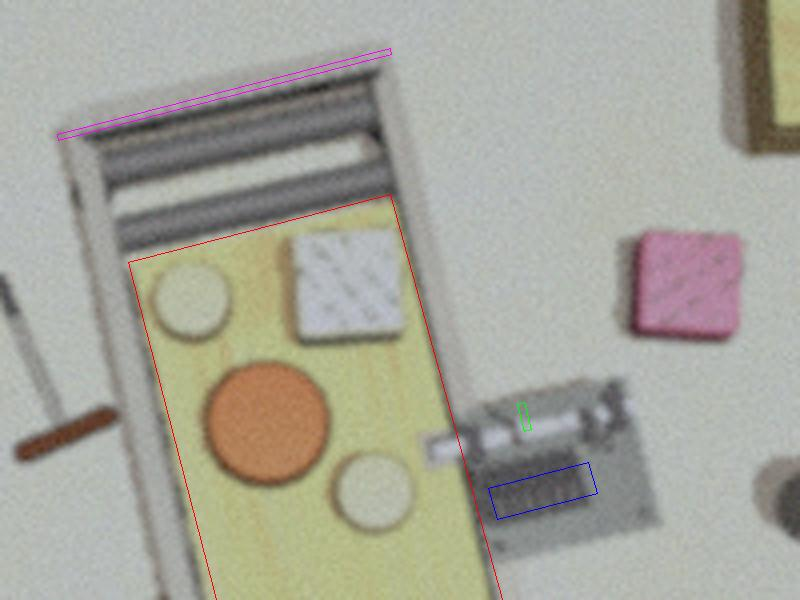

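```bash
sed -i 's/&(W\[...,2\]>96)/\&(cv2.medianBlur(np.nan_to_num(W[...,2]).astype(np.float32),5)>(98 if n=="side" else 90))/; s/m8=cv2.morphologyEx(m.astype(np.uint8),cv2.MORPH_OPEN,np.ones((3,3)))/m8=cv2.morphologyEx(cv2.morphologyEx(m.astype(np.uint8),cv2.MORPH_CLOSE,np.ones((5,5))),cv2.MORPH_OPEN,np.ones((5,5)))/' fit.py; python3 fit.py;  python3 - <<'E'
from fit import *
for n in D: print(n,D[n][1].sum()); o=D[n][0]["color"].copy();o[D[n][1]>0,2]=255;cv2.imwrite(f"pics/{n}_hull.png",cv2.resize(o[130:280,150:400],None,fx=3,fy=3))
E
```

```text
['side'] [ 4.49978347e+02 -7.68758136e+01  2.02942276e-01] 11.627735894899912 0.030917296713470144 tab [ 614.5 -206.4  127. ] pad [ 556.3 -221.4  117. ]
['top'] [ 4.48916699e+02 -7.02428948e+01  2.26025056e-01] 12.950281757367673 0.15483383685800603 tab [ 616.3 -195.9  127. ] pad [ 558.5 -212.3  117. ]
['side', 'top'] [ 4.50010955e+02 -7.33981029e+01  1.93576418e-01] 11.09111177001198 0.22380754982291154 tab [ 613.3 -204.4  127. ] pad [ 555.  -218.9  117. ]
side 6481
top 6289
```

View pics/side_fit.png

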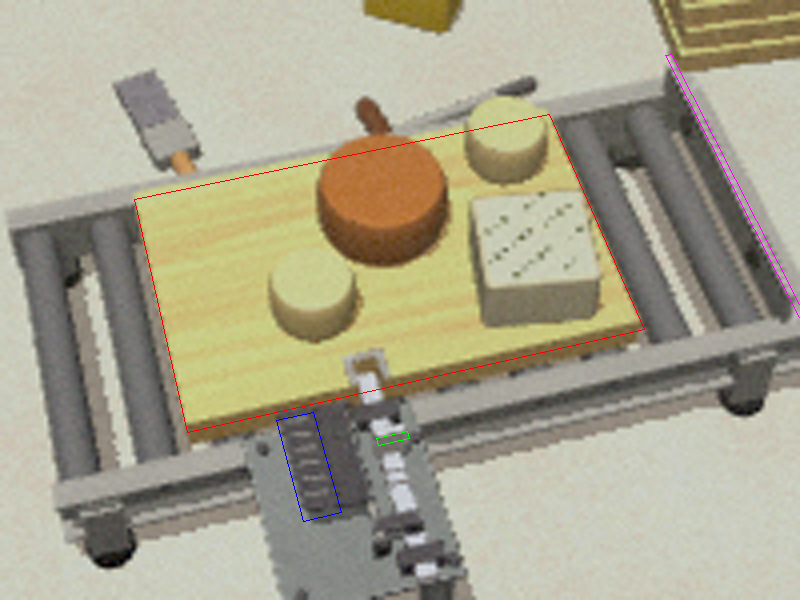

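View pics/top_fit.png

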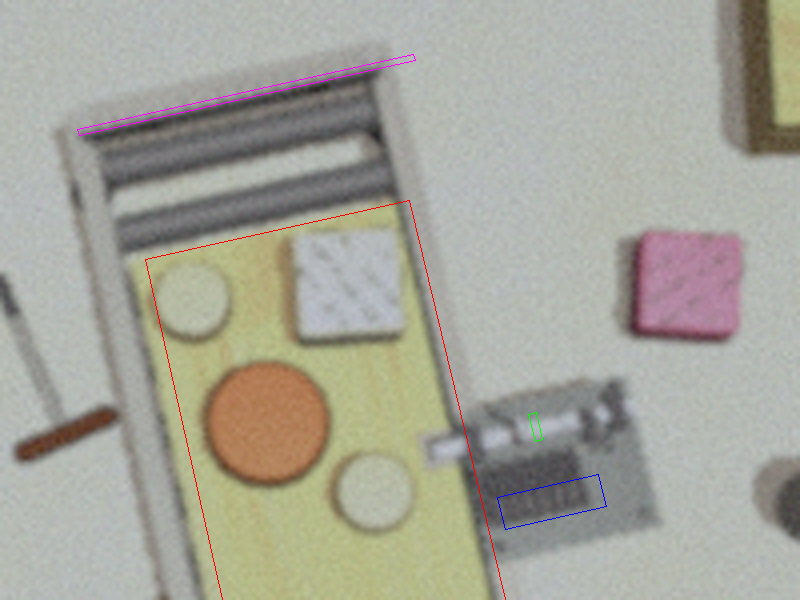

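View pics/side_hull.png

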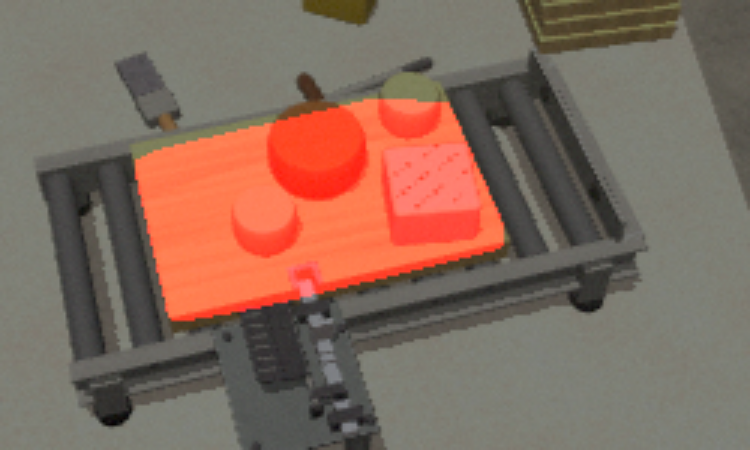

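Run:
```python
from h import *
for n in("side","top"):
    f=np.load(f"pics/{n}.npy",allow_pickle=True).item()
    print(n,[k for k in f], "base",proj(f,[[0,0,0],[0,0,10],[0,0,250]]).round(1).tolist())
    W=cloud(f)
    for (x,y) in[(400,-300),(700,-350),(850,-250),(350,0),(350,300),(600,250),(800,150),(850,0)]:
        m=(np.hypot(W[...,0]-x,W[...,1]-y)<30);print((x,y),m.sum(),np.nanmedian(W[m][:,2]).round(1),end=' ')
    print()
f=np.load("pics/top.npy",allow_pickle=True).item()
cv2.imwrite("pics/topbase.png",cv2.resize(f["color"][300:384,180:380],None,fx=4,fy=4))
f=np.load("pics/side.npy",allow_pickle=True).item()
cv2.imwrite("pics/sidebase.png",cv2.resize(f["color"][140:260,0:160],None,fx=4,fy=4))
```

```text
side ['color', 'depth', 'fov_y', 'cx', 'cy', 'pose'] base [[63.3, 216.0], [62.2, 214.2], [31.1, 164.6]]
(400, -300) 333 -0.9 (700, -350) 390 49.6 (850, -250) 292 -1.5 (350, 0) 215 72.6 (350, 300) 152 -2.0 (600, 250) 154 -1.9 (800, 150) 113 80.6 (850, 0) 196 69.7 
top ['color', 'depth', 'fov_y', 'cx', 'cy', 'pose'] base [[273.4, 367.9], [273.4, 368.7], [274.5, 391.2]]
(400, -300) 246 2.0 (700, -350) 301 47.1 (850, -250) 232 1.3 (350, 0) 256 73.4 (350, 300) 249 1.4 (600, 250) 240 0.9 (800, 150) 220 48.9 (850, 0) 235 68.2
```

View pics/topbase.png

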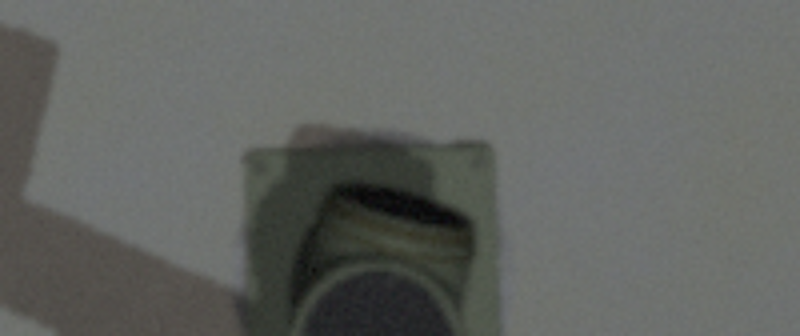

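View pics/sidebase.png

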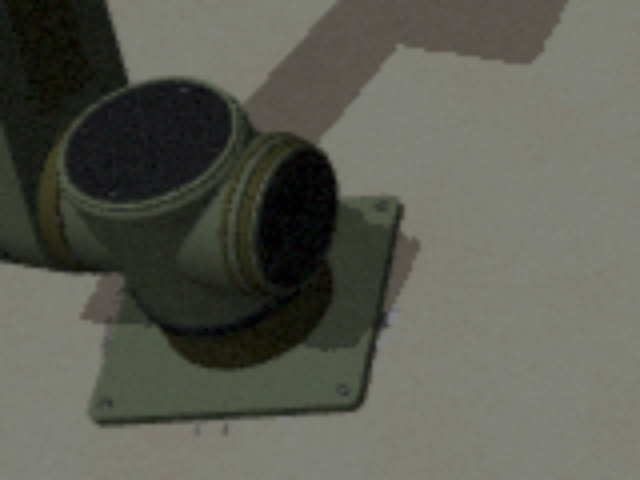

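Run:
```python
from fit import *
f=D["top"][0]
o=cv2.convertScaleAbs(cv2.resize(f["color"][75:275,205:345],None,fx=3.9,fy=3,interpolation=cv2.INTER_CUBIC),alpha=1.6)
K=4;x0,y0=210,100
o=cv2.convertScaleAbs(cv2.resize(f["color"][y0:y0+150,x0:x0+160],None,fx=K,fy=K,interpolation=cv2.INTER_CUBIC),alpha=1.8)
def dr(P,c): cv2.polylines(o,[np.round((proj(f,P)-[x0-.5,y0-.5])*K).astype(int)],True,c,1)
qs=[449.98,-76.88,.20294]
qt=[448.9,-70.2,.226]
for q,c in((qs,(0,0,255)),(qt,(255,0,0))):
    dr(cor(q),c);dr(cor(q,85,0,340,-140,140),c); dr(cor(q,127,124,146,-166,-160),c);dr(cor(q,117,62,88,-204,-122),c)
cv2.imwrite("pics/t2.png",o)
```

```text
(no output)
```

View pics/t2.png

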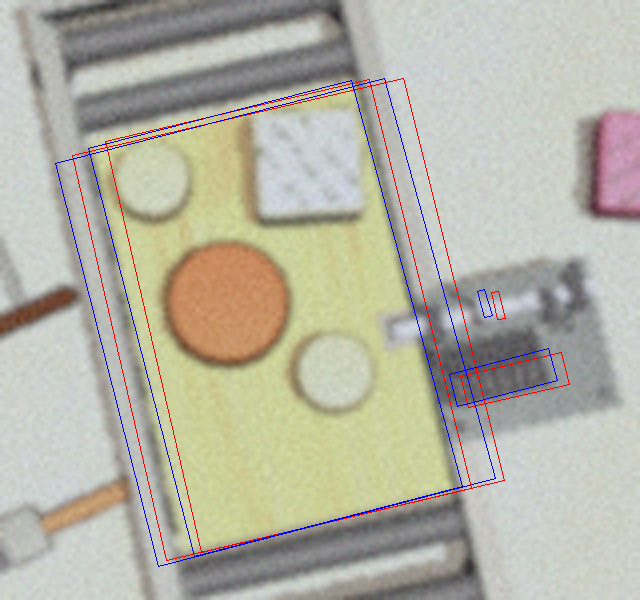

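Run:
```python
from fit import *
f=D["side"][0]
K=5;x0,y0=180,150
o=cv2.convertScaleAbs(cv2.resize(f["color"][y0:y0+120,x0:x0+155],None,fx=K,fy=K,interpolation=cv2.INTER_CUBIC),alpha=1.5)
def dr(P,c): cv2.polylines(o,[np.round((proj(f,P)-[x0-.5,y0-.5])*K).astype(int)],True,c,1)
qs=[449.98,-76.88,.20294]
qt=[448.9,-70.2,.226]
for q,c in((qs,(0,0,255)),(qt,(255,0,0))):
    dr(cor(q),c);dr(cor(q,127,124,146,-166,-160),c);dr(cor(q,117,62,88,-204,-122),c)
cv2.imwrite("pics/s2.png",o)
```

```text
(no output)
```

View pics/s2.png

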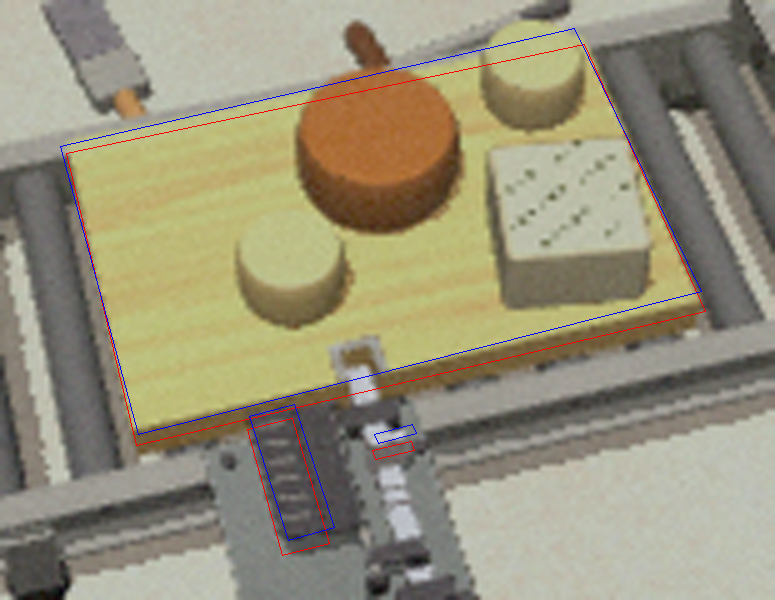

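```bash
cat >> h.py <<'E'
from scipy.spatial.transform import Rotation as Ro
Q=np.array([449.0,-71.0,np.radians(12.95)])
def t2w(p):
    c,s=np.cos(Q[2]),np.sin(Q[2]);return np.array([Q[0]+c*p[0]-s*p[1],Q[1]+s*p[0]+c*p[1],p[2]])
def w2t(p):
    c,s=np.cos(Q[2]),np.sin(Q[2]);d=np.array(p[:2])-Q[:2];return np.array([c*d[0]+s*d[1],-s*d[0]+c*d[1],p[2]])
def rep(tip=None):
    s=status.state();R=Ro.from_euler("xyz",s["ee_rot"],degrees=True)
    print("t",round(s["time_s"],2),"pos",s["ee_pos"].round(1),"rot",s["ee_rot"].round(1),"F",s["force"].round(1),"T",s["torque"].round(2),"w",round(s["gripper_width"],1))
    tp=s["ee_pos"]+R.apply([0,0,191]);print("tip table",w2t(tp).round(1))
    if tip is not None:
        g=t2w(tip);print("need tool shift",R.inv().apply(g-tp).round(1),"yaw err",(np.degrees(Q[2])+90-s["ee_rot"][2]).round(2))
        Rg=Ro.from_euler("xyz",[180,0,90+np.degrees(Q[2])],degrees=True);print("rotvec tool",(R.inv()*Rg).as_rotvec().round(4))
E
python3 - <<'E'
from h import *
rep([104,-139,190])
print(t2w([104,-139,190]),t2w([135,-160,127]))
for n in["herb","tomme"]:pass
print(w2t([723,-58,165]),w2t([620,5,157]),w2t([720,59,150]))
E
```

```text
t 1.6 pos [137.1 558.4 404.8] rot [180.   -0.  166.2] F [-0.5  0.3  0.1] T [-0.03  0.03 -0.01] w 91.3
tip table [-162.9  683.3  213.8]
need tool shift [-608.4 -614.2   23.7] yaw err -63.25
rotvec tool [ 1.000e-04 -0.000e+00  1.104e+00]
[ 581.50485726 -183.15820435  190.        ] [ 616.42251736 -196.67696957  127.        ]
[269.94439287 -48.73422571 165.        ] [183.68243706  35.74580139 157.        ] [293.24047332  65.96229837 150.        ]
```

```bash
python3 -m jog '[[0.0912,-0.04,-0.041,0,0,0,0],[0.0912,-0.04,-0.041,0,0,0,0],[0.0912,-0.04,-0.041,0,0,0,0],[0.0912,-0.04,-0.041,0,0,0,0],[0.0912,-0.04,-0.041,0,0,0,0],[0.0912,-0.04,-0.041,0,0,0,0],[0.0912,-0.04,-0.041,0,0,0,0],[0.0912,-0.04,-0.041,0,0,0,0],[0.0912,-0.04,-0.041,0,0,0,0],[0.0912,-0.04,-0.041,0,0,0,0],[0.0912,-0.04,-0.041,0,0,0,0],[0.0912,-0.04,-0.041,0,0,0,0]]' && python3 -c "
from h import *; rep([104,-139,190])"
```

```text
time_s: 3.1
ee_pos: [486.6, -35.7, 405.0]
ee_rot: [180.0, 0.0, 166.2]
force: [0.2, 0.3, 0.3]
gripper_width: 91.0
t 3.1 pos [486.6 -35.7 405. ] rot [180.    0.  166.2] F [0.2 0.3 0.3] T [ 0.01 -0.02  0.06] w 91.0
tip table [ 44.7  26.  214. ]
need tool shift [-127.2 -120.6   24. ] yaw err -63.22
rotvec tool [1.0000e-03 4.0000e-04 1.1034e+00]
```

```bash
python3 -m jog '[[0.0485,-0.042,-0.04,0,0,0,0],[0.0485,-0.042,-0.04,0,0,0,0],[0.0485,-0.042,-0.04,0,0,0,0],[0.0485,0,0,0,0,0,0.184],[0.0485,0,0,0,0,0,0.184],[0.0485,0,0,0,0,0,0.184],[0.0485,0,0,0,0,0,0.184],[0.0485,0,0,0,0,0,0.184],[0.0485,0,0,0,0,0,0.184],[0.0485,0,0,0,0,0,0]]' 20 && python3 -c "
from h import *; rep([104,-139,150])
for n in('side','top'):
    f=vision.grab_frame(n);np.save('pics/%s1.npy'%n,f,allow_pickle=True)
    x0,y0=(180,100) if n=='side' else (220,70)
    cv2.imwrite('pics/%s1.png'%n,cv2.convertScaleAbs(cv2.resize(f['color'][y0:y0+200,x0:x0+180],None,fx=3,fy=3,interpolation=2),alpha=1.5))
"
```

```text
time_s: 4.35
ee_pos: [579.7, -180.5, 404.7]
ee_rot: [-180.0, -0.0, 103.1]
force: [0.2, 0.1, 1.1]
gripper_width: 48.4
t 4.35 pos [ 579.7 -180.5  404.7] rot [-180.    -0.   103.1] F [0.2 0.1 1.1] T [-0.08  0.04  0.01] w 48.4
tip table [ 102.8 -136.   213.7]
need tool shift [-3.1  1.2 63.7] yaw err -0.12
rotvec tool [-0.0001 -0.0001  0.0021]
```

View pics/side1.png

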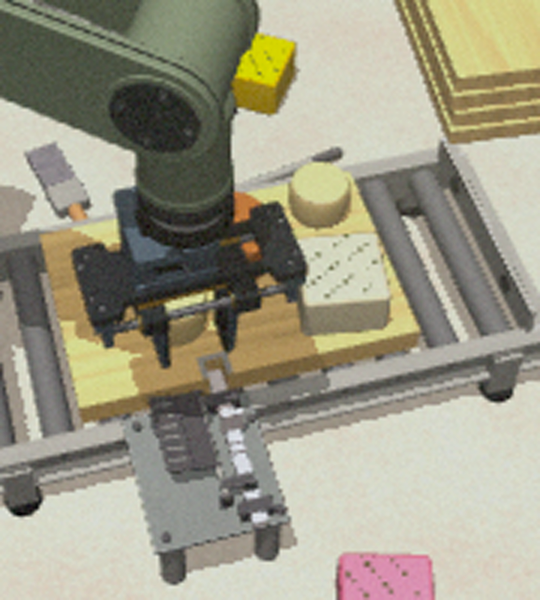

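View pics/top1.png

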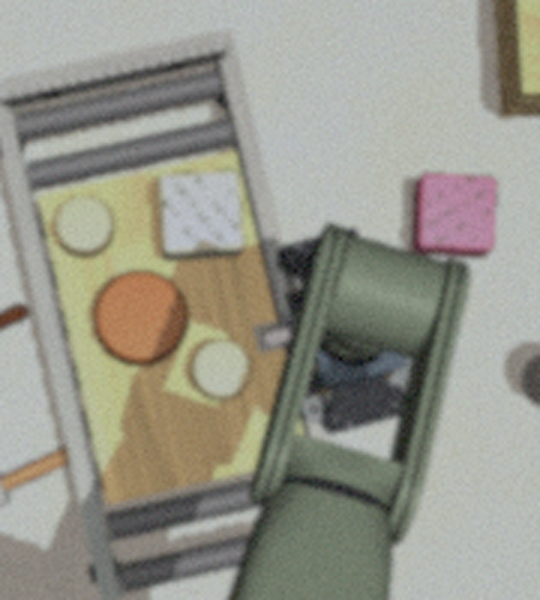

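```bash
python3 -m jog '[[0.0485,-0.003,0.001,0.025,0,0,0.002],[0.0485,0,0,0.03,0,0,0],[0.0485,0,0,0.019,0,0,0],[0.0485,0,0,0,0,0,0]]'
cat > look.py <<'E'
import sys
from h import *
def look(tag,tip):
    rep(tip)
    f=vision.grab_frame('side');np.save('pics/%s.npy'%tag,f,allow_pickle=True)
    s=status.state();R=Ro.from_euler("xyz",s["ee_rot"],degrees=True)
    x0,y0,K=205,170,7
    o=cv2.convertScaleAbs(cv2.resize(f['color'][y0:y0+85,x0:x0+100],None,fx=K,fy=K,interpolation=2),alpha=1.6)
    w=s["gripper_width"]/2
    def pl(P,c): cv2.polylines(o,[np.round((proj(f,np.array(P))-[x0-.5,y0-.5])*K).astype(int)],True,c,1)
    for sg in(-1,1):
        pl([s["ee_pos"]+R.apply([x,sg*(w+d),191]) for x,d in((-16,0),(16,0),(16,13.5),(-16,13.5))],(0,0,255))
    cv2.imwrite('pics/%s.png'%tag,o)
    return f
if __name__=="__main__": look(sys.argv[1],[float(a) for a in sys.argv[2:5]])
E
python3 look.py l2 104 -139 110
```

```text
time_s: 4.95
ee_pos: [581.0, -183.0, 329.2]
ee_rot: [-179.8, -0.1, 102.9]
force: [0.4, -0.1, -0.1]
gripper_width: 48.7
t 4.95 pos [ 581.  -183.   329.2] rot [-1.798e+02 -1.000e-01  1.029e+02] F [ 0.4 -0.1 -0.1] T [-0.1  -0.    0.02] w 48.7
tip table [ 103.  -138.4  138.2]
need tool shift [-0.6  1.1 28.2] yaw err 0.03
rotvec tool [-0.003  -0.002  -0.0004]
```

View pics/l2.png

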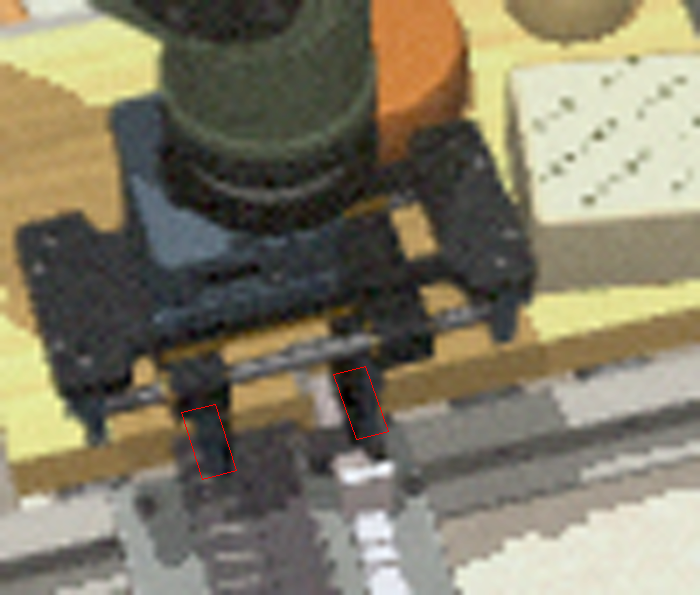

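Run:
```python
from h import *
f=np.load('pics/l2.npy',allow_pickle=True).item()
x0,y0,K=205,170,7
o=cv2.convertScaleAbs(cv2.resize(f['color'][y0:y0+85,x0:x0+100],None,fx=K,fy=K,interpolation=2),alpha=2.2)
def pl(P,c): cv2.polylines(o,[np.round((proj(f,np.array([t2w(p) for p in P]))-[x0-.5,y0-.5])*K).astype(int)],True,c,1)
pl([(124,-160,127),(146,-160,127),(146,-166,127),(124,-166,127)],(0,255,0))
pl([(124,-166,97),(146,-166,97),(146,-166,127),(124,-166,127)],(0,160,0))
pl([(62,-204,120),(62,-122,120),(111,-122,108),(111,-204,108)],(255,0,0))
cv2.imwrite('pics/l2b.png',o[300:])
```

```text
(no output)
```

View pics/l2b.png

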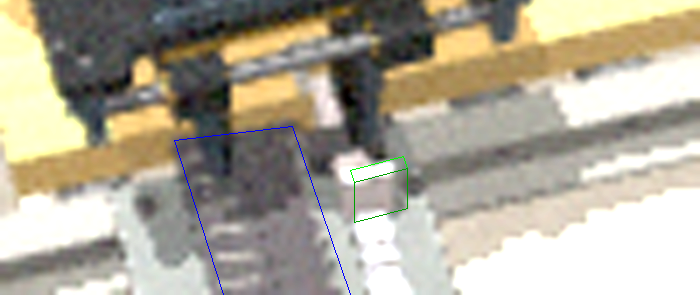

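Run:
```python
from h import *
f=np.load('pics/side.npy',allow_pickle=True).item()
x0,y0,K=225,218,11
a=cv2.convertScaleAbs(cv2.resize(f['color'][y0:y0+52,x0:x0+36],None,fx=K,fy=K,interpolation=2),alpha=1.6)
o=a.copy()
def pl(P,c): cv2.polylines(o,[np.round((proj(f,np.array([t2w(p) for p in P]))-[x0-.5,y0-.5])*K).astype(int)],True,c,1)
pl([(124,-160,127),(146,-160,127),(146,-166,127),(124,-166,127)],(0,255,0))
pl([(124,-166,97),(146,-166,97),(146,-166,127),(124,-166,127)],(0,160,0))
pl([(62,-204,120),(62,-122,120),(111,-122,108),(111,-204,108)],(255,0,0))
pl([(0,-110,108),(340,-110,108),(340,110,108),(0,110,108)],(0,0,255))
cv2.imwrite('pics/l3b.png',np.hstack([a,o]))
```

```text
(no output)
```

View pics/l3b.png

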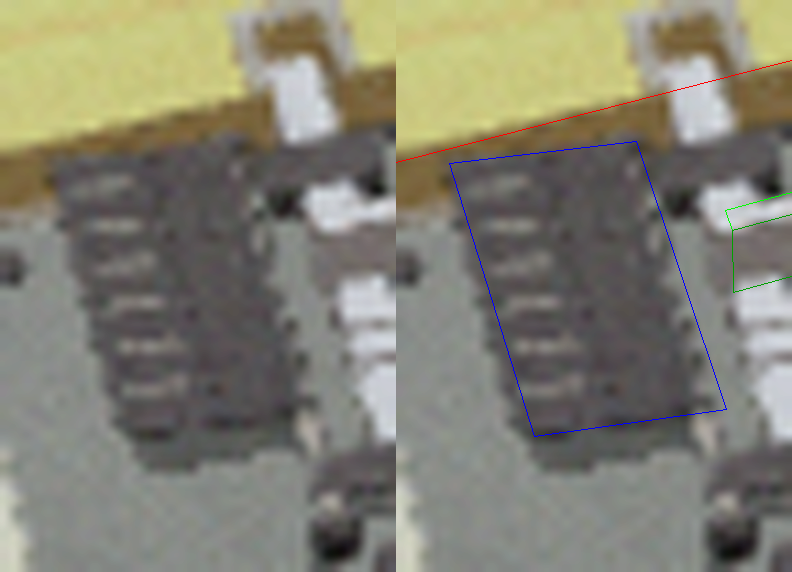

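Run:
```python
from h import *
f=np.load('pics/side.npy',allow_pickle=True).item()
x0,y0,K=244,218,12
a=cv2.convertScaleAbs(cv2.resize(f['color'][y0:y0+40,x0:x0+32],None,fx=K,fy=K,interpolation=2),alpha=1.3)
o=a.copy()
def pl(P,c): cv2.polylines(o,[np.round((proj(f,np.array([t2w(p) for p in P]))-[x0-.5,y0-.5])*K).astype(int)],True,c,1)
pl([(124,-160,127),(146,-160,127),(146,-166,127),(124,-166,127)],(0,255,0))
pl([(124,-166,97),(146,-166,97),(146,-166,127),(124,-166,127)],(0,160,0))
cv2.imwrite('pics/l4b.png',np.hstack([a,o]))
```

View pics/l4b.png

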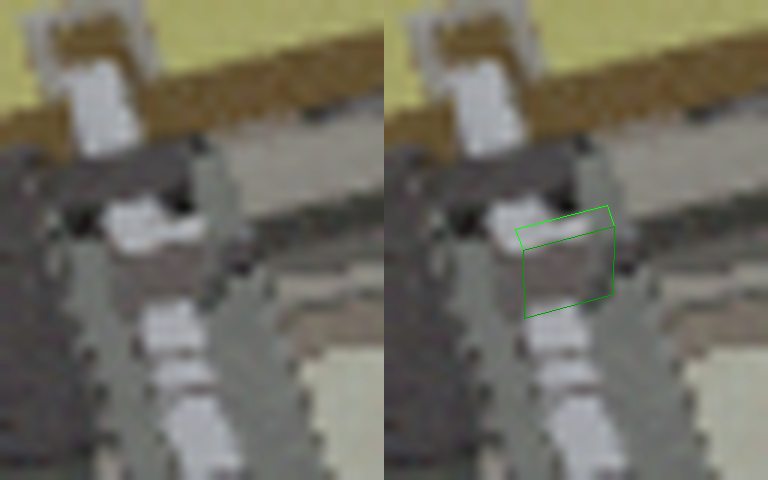

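```bash
python3 -m jog '[[0.046,0,-0.0015,0,0,0,0],[0.046,0,0,0,0,0,0],[0.046,0,0,0.006,0,0,0],[0.046,0,0,0.006,0,0,0],[0.046,0,0,0.005,0,0,0],[0.046,0,0,0.005,0,0,0],[0.046,0,0,0.004,0,0,0],[0.046,0,0,0,0,0,0],[0.046,0,0,0,0,0,0]]' && python3 look.py l5 101.5 -139 109.5
```

```text
time_s: 6.12
ee_pos: [579.7, -183.5, 305.1]
ee_rot: [-180.0, -0.0, 102.8]
force: [-2.8, -0.5, 4.0]
gripper_width: 46.0
t 6.12 pos [ 579.7 -183.5  305.1] rot [-180.    -0.   102.8] F [-2.8 -0.5  4. ] T [-0.06  0.61  0.06] w 46.0
tip table [ 102.1 -138.9  114.1]
need tool shift [-0.1 -0.6  4.6] yaw err 0.12
rotvec tool [-0.0002 -0.0001 -0.0021]
```

View pics/l5.png

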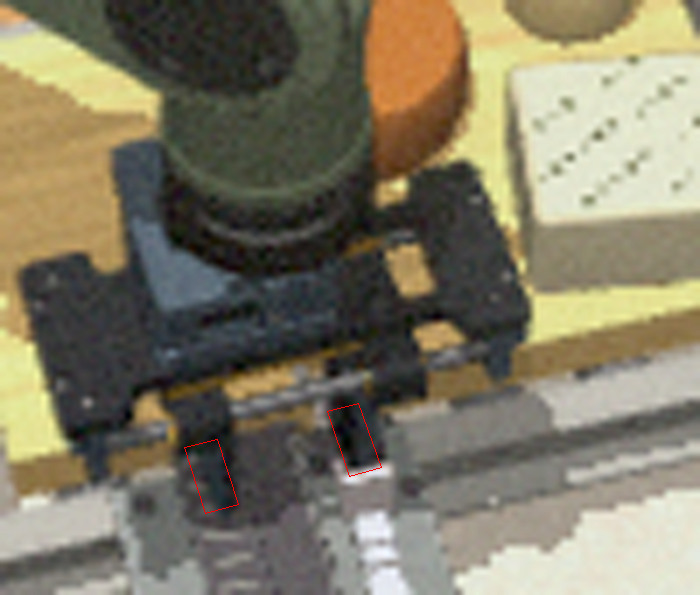

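```bash
python3 -m jog '[[0.046,0,0,0.002,0,0,0],[0.046,0,0,0.002,0,0,0],[0.046,0,0,0,0,0,0],[0.046,0,0,0,0,0,0]]' && python3 -c "from h import *; rep([101.5,-139,109.5])"
```

```text
time_s: 6.68
ee_pos: [579.6, -183.6, 300.6]
ee_rot: [-179.9, -0.0, 102.8]
force: [-3.6, -0.7, 5.3]
gripper_width: 46.3
t 6.67 pos [ 579.6 -183.6  300.6] rot [-179.9   -0.   102.8] F [-3.6 -0.7  5.3] T [-0.26  0.89 -0.02] w 46.3
tip table [ 101.8 -139.   109.6]
need tool shift [-0.  -0.3  0.1] yaw err 0.11
rotvec tool [-0.0011 -0.0001 -0.002 ]
```

```bash
python3 -m jog '[[0.046,-0.001,0,0.0005,0,0,0],[0.046,-0.002,0,0,0,0,0],[0.046,-0.002,0,0,0,0,0],[0.046,-0.001,0,0,0,0,0],[0.046,0,0,0,0,0,0]]' && python3 -c "from h import *; rep([101.5,-144,109])" && python3 -m jog '[[0.046,-0.001,0,0,0,0,0],[0.046,-0.001,0,0,0,0,0],[0.046,0,0,0,0,0,0]]' && python3 look.py l6 101.5 -144 109
```

```text
time_s: 7.3
ee_pos: [581.0, -188.0, 300.0]
ee_rot: [-180.0, -0.2, 102.8]
force: [-3.4, 4.6, 5.4]
gripper_width: 46.2
t 7.3 pos [ 581. -188.  300.] rot [-180.    -0.2  102.8] F [-3.4  4.6  5.4] T [ 0.78  0.75 -0.11] w 46.2
tip table [ 102.4 -142.9  109. ]
need tool shift [-1.1 -0.9 -0. ] yaw err 0.17
rotvec tool [-0.0004 -0.0041 -0.0029]
time_s: 7.68
ee_pos: [581.5, -190.0, 300.0]
ee_rot: [-180.0, -0.2, 102.8]
force: [-3.2, 5.7, 4.9]
gripper_width: 46.2
t 7.67 pos [ 581.5 -190.   300. ] rot [-180.    -0.2  102.8] F [-3.2  5.7  4.9] T [ 0.79  0.7  -0.06] w 46.2
tip table [ 102.4 -144.8  109. ]
need tool shift [ 0.8 -0.9 -0. ] yaw err 0.17
rotvec tool [-0.0003 -0.0042 -0.0029]
```

View pics/l6.png

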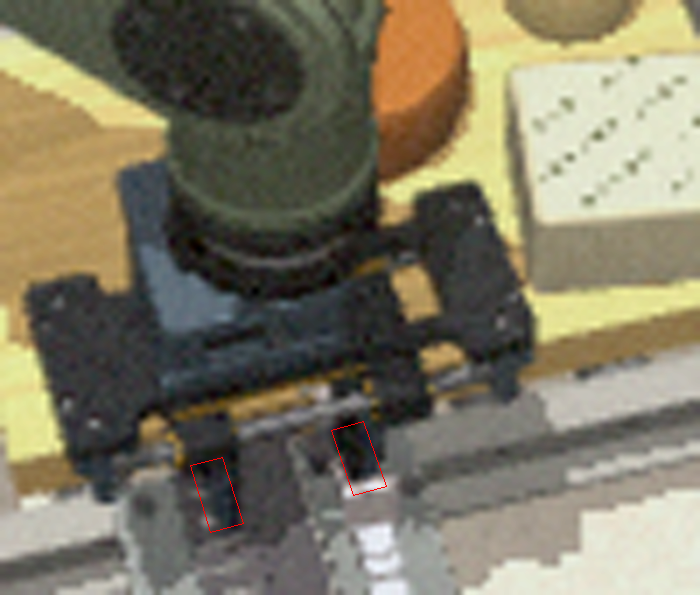

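```bash
python3 -m jog '[[0.046,-0.001,0,0,0,0,0],[0.046,-0.001,0,0,0,0,0],[0.046,0,0,0,0,0,0]]' && python3 -c "from h import *; rep([101.5,-144,109])" && python3 -m jog '[[0.046,-0.001,0,0,0,0,0],[0.046,-0.001,0,0,0,0,0],[0.046,0,0,0,0,0,0]]' && python3 look.py l7 101.5 -144 109
```

```text
time_s: 8.1
ee_pos: [581.9, -191.9, 300.0]
ee_rot: [-180.0, -0.2, 102.8]
force: [-3.7, 5.6, 4.3]
gripper_width: 46.0
t 8.1 pos [ 581.9 -191.9  300. ] rot [-180.    -0.2  102.8] F [-3.7  5.6  4.3] T [ 0.81  0.74 -0.04] w 46.0
tip table [ 102.4 -146.8  109. ]
need tool shift [ 2.8 -0.9 -0. ] yaw err 0.17
rotvec tool [-0.0002 -0.0042 -0.0029]
time_s: 8.48
ee_pos: [582.4, -193.9, 300.0]
ee_rot: [-180.0, -0.2, 102.8]
force: [-3.4, 5.6, 4.5]
gripper_width: 46.1
t 8.47 pos [ 582.4 -193.9  300. ] rot [-180.    -0.2  102.8] F [-3.4  5.6  4.5] T [ 0.83  0.68 -0.1 ] w 46.1
tip table [ 102.4 -148.8  109. ]
need tool shift [ 4.8 -0.9 -0. ] yaw err 0.17
rotvec tool [-0.0003 -0.0043 -0.0029]
```

View pics/l7.png

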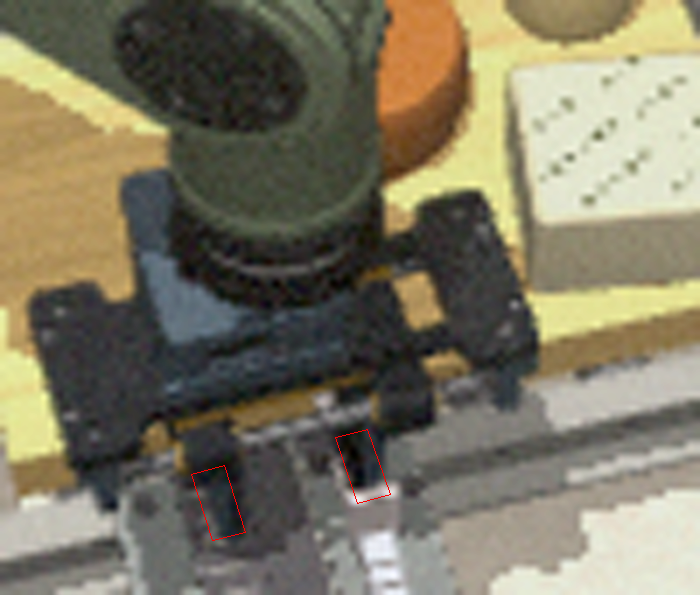

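```bash
python3 -m jog '[[0.046,-0.002,0,0,0,0,0],[0.046,-0.002,0,0,0,0,0],[0.046,-0.002,0,0,0,0,0],[0.046,-0.002,0,0,0,0,0],[0.046,-0.002,0,0,0,0,0],[0.046,0,0,0,0,0,0]]' && python3 -c "from h import *; rep([101.5,-172,109])"  && python3 -m jog '[[0.046,-0.002,0,0,0,0,0],[0.046,-0.002,0,0,0,0,0],[0.046,-0.002,0,0,0,0,0],[0.046,-0.002,0,0,0,0,0],[0.046,-0.001,0,0,0,0,0],[0.046,0,0,0,0,0,0]]' && python3 look.py l8 101.5 -172 109
```

```text
time_s: 9.28
ee_pos: [584.6, -203.7, 300.0]
ee_rot: [-180.0, -0.2, 102.8]
force: [-2.9, 5.3, 4.7]
gripper_width: 46.0
t 9.28 pos [ 584.6 -203.7  300. ] rot [-180.    -0.2  102.8] F [-2.9  5.3  4.7] T [ 0.74  0.7  -0.04] w 46.0
tip table [ 102.4 -158.9  109. ]
need tool shift [-13.1  -0.9  -0.1] yaw err 0.17
rotvec tool [-0.0001 -0.0041 -0.0029]
time_s: 10.02
ee_pos: [586.6, -212.0, 299.9]
ee_rot: [-180.0, -0.3, 102.8]
force: [-3.6, 6.8, 5.0]
gripper_width: 45.9
t 10.03 pos [ 586.6 -212.   299.9] rot [-180.    -0.3  102.8] F [-3.6  6.8  5. ] T [ 1.05  0.72 -0.04] w 45.9
tip table [ 102.4 -167.3  108.9]
need tool shift [-4.7 -0.9 -0.1] yaw err 0.16
rotvec tool [-0.0004 -0.0053 -0.0029]
```

View pics/l8.png

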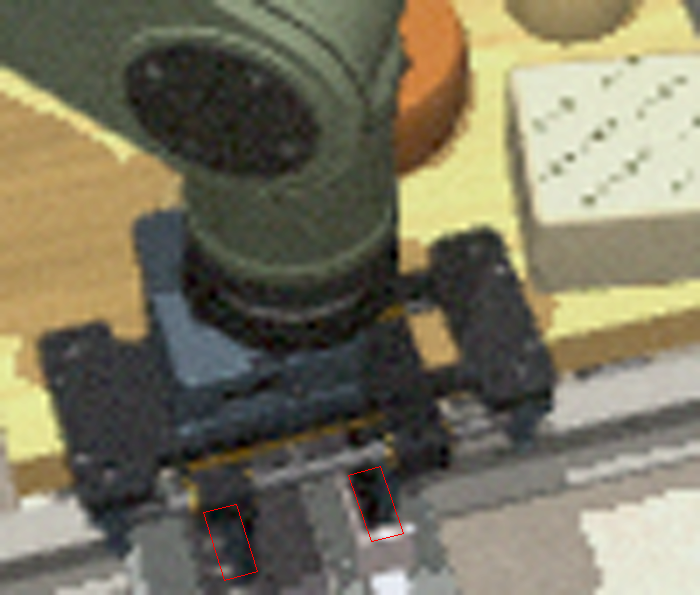

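```bash
python3 -m jog '[[0.046,-0.001,0,0,0,0,0],[0.046,-0.001,0,0,0,0,0],[0.046,0,0,0,0,0,0]]' && python3 -c "from h import *; rep([101.5,-172,109])"  && python3 -m jog '[[0.046,-0.001,0,0,0,0,0],[0.046,-0.001,0,0,0,0,0],[0.046,0,0,0,0,0,0]]' && python3 -c "from h import *; rep([101.5,-172,109])"
```

```text
time_s: 10.45
ee_pos: [586.8, -212.8, 300.0]
ee_rot: [-180.0, -0.5, 102.8]
force: [-3.1, 10.9, 7.0]
gripper_width: 45.8
t 10.45 pos [ 586.8 -212.8  300. ] rot [-180.    -0.5  102.8] F [-3.1 10.9  7. ] T [1.83 0.84 0.06] w 45.8
tip table [ 102.4 -167.4  109. ]
need tool shift [-4.6 -0.9 -0. ] yaw err 0.17
rotvec tool [-0.0007 -0.0087 -0.0029]
time_s: 10.82
ee_pos: [587.0, -213.5, 300.0]
ee_rot: [-179.9, -0.7, 102.8]
force: [-5.8, 15.4, 9.4]
gripper_width: 46.2
t 10.82 pos [ 587.  -213.5  300. ] rot [-179.9   -0.7  102.8] F [-5.8 15.4  9.4] T [2.68 0.85 0.23] w 46.2
tip table [ 102.4 -167.5  109.1]
need tool shift [-4.5 -0.9  0. ] yaw err 0.16
rotvec tool [-0.0012 -0.0122 -0.0028]
```

```bash
python3 -m jog '[[0.046,0.001,0,0,0,0,0],[0.046,0.001,0,0,0,0,0],[0.046,0,0,-0.004,0,0,0],[0.046,0,0,-0.004,0,0,0],[0.046,0,0,-0.004,0,0,0],[0.046,0,0,-0.002,0,0,0],[0.046,0,0,0,0,0,0],[0.046,0,0,0,0,0,0],[0.046,0,0,0,0,0,0]]' && python3 look.py l9 101.5 -172 109
```

```text
time_s: 11.95
ee_pos: [586.7, -213.2, 311.2]
ee_rot: [-179.8, -0.5, 102.8]
force: [-2.3, 8.2, -4.1]
gripper_width: 46.1
t 11.95 pos [ 586.7 -213.2  311.2] rot [-179.8   -0.5  102.8] F [-2.3  8.2 -4.1] T [1.52 0.51 0.25] w 46.1
tip table [ 101.6 -167.6  120.2]
need tool shift [-4.5 -0.1 11.2] yaw err 0.12
rotvec tool [-0.0037 -0.0092 -0.002 ]
```

View pics/l9.png

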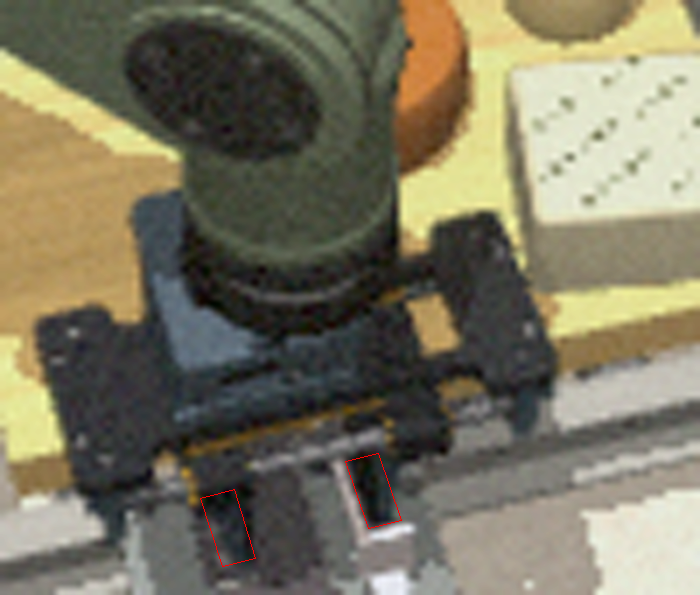

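```bash
python3 -m jog '[[0.046,0.001,0,0,0,0,0],[0.046,0,0,-0.002,0,0,0],[0.046,0,0,0,0,0,0],[0.046,0,0,0,0,0,0],[0.046,0,0,0,0,0,0]]' && python3 -c "from h import *; rep([101.5,-172,109])" && python3 -m jog '[[0.046,0.001,0,0,0,0,0],[0.046,0.001,0,0,0,0,0],[0.046,0.001,0,0,0,0,0],[0.046,0,0,-0.02,0,0,0],[0.046,0,0,-0.04,0,0,0],[0.046,0.01,0,-0.04,0,0,0],[0.046,0.06,0,0,0,0,0],[0.046,0.06,0,0,0,0,0],[0.046,0,0,0,0,0,0]]'
python3 - <<'E'
from h import *
rep([-40,0,200])
f=vision.grab_frame('side');np.save('pics/s10.npy',f,allow_pickle=True)
a=cv2.convertScaleAbs(cv2.resize(f['color'][190:270,200:290],None,fx=8,fy=7,interpolation=2),alpha=1.4)
cv2.imwrite('pics/s10.png',a)
E
```

```text
time_s: 12.62
ee_pos: [586.6, -212.8, 313.6]
ee_rot: [-179.8, -0.4, 102.8]
force: [-1.5, 7.0, -3.1]
gripper_width: 45.8
t 12.62 pos [ 586.6 -212.8  313.6] rot [-179.8   -0.4  102.8] F [-1.5  7.  -3.1] T [1.03 0.42 0.17] w 45.8
tip table [ 101.7 -167.7  122.6]
need tool shift [-4.4 -0.2 13.6] yaw err 0.12
rotvec tool [-0.003  -0.0072 -0.0021]
time_s: 13.75
ee_pos: [557.1, -82.7, 418.1]
ee_rot: [179.7, 0.1, 103.1]
force: [0.0, -0.2, 0.5]
gripper_width: 46.0
t 13.75 pos [557.1 -82.7 418.1] rot [1.797e+02 1.000e-01 1.031e+02] F [ 0.  -0.2  0.5] T [-0.07  0.04  0.  ] w 46.0
tip table [103.5 -36.  227.1]
need tool shift [  36.4 -143.6   26.4] yaw err -0.11
rotvec tool [0.0044 0.0023 0.002 ]
```

View pics/s10.png

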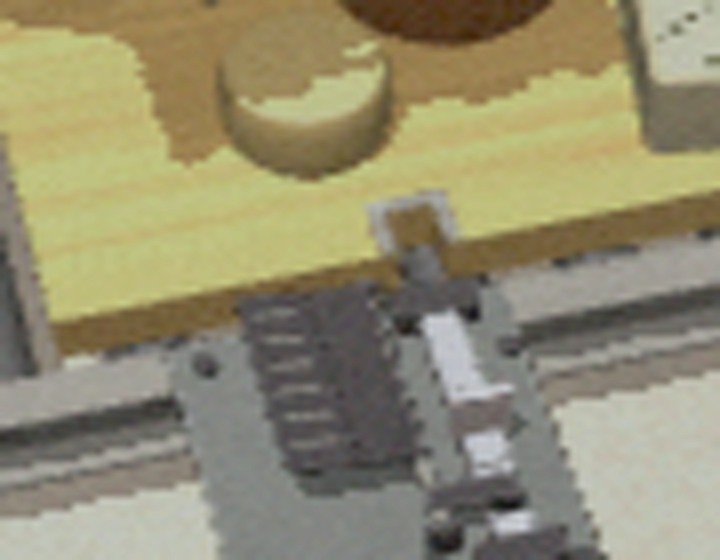

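```bash
python3 -m jog '[[0,0.012,-0.048,0,0.004,0.002,0.002],[0,0.012,-0.048,0,0,0,0],[0,0.012,-0.048,0,0,0,0],[0,0,0,0,0,0,0],[0,0,0,0,0,0,0]]' 20 && python3 -c "
from h import *; rep([-40,0,97])
for n in('side','top'):
    f=vision.grab_frame(n);np.save('pics/%s11.npy'%n,f,allow_pickle=True)
    x0,y0=(170,90) if n=='side' else (220,90)
    cv2.imwrite('pics/%s11.png'%n,cv2.convertScaleAbs(cv2.resize(f['color'][y0:y0+190,x0:x0+190],None,fx=3,fy=3,interpolation=2),alpha=1.5))
"
```

```text
time_s: 14.42
ee_pos: [410.0, -82.8, 417.6]
ee_rot: [-180.0, 0.0, 102.6]
force: [1.4, -0.9, 0.3]
gripper_width: 0.9
t 14.43 pos [410.  -82.8 417.6] rot [-180.     0.   102.6] F [ 1.4 -0.9  0.3] T [-0.1   0.04  0.02] w 0.9
tip table [-40.8  -2.8 226.6]
need tool shift [  2.9   0.8 129.6] yaw err 0.32
rotvec tool [-0.0006  0.0003 -0.0055]
```

View pics/side11.png

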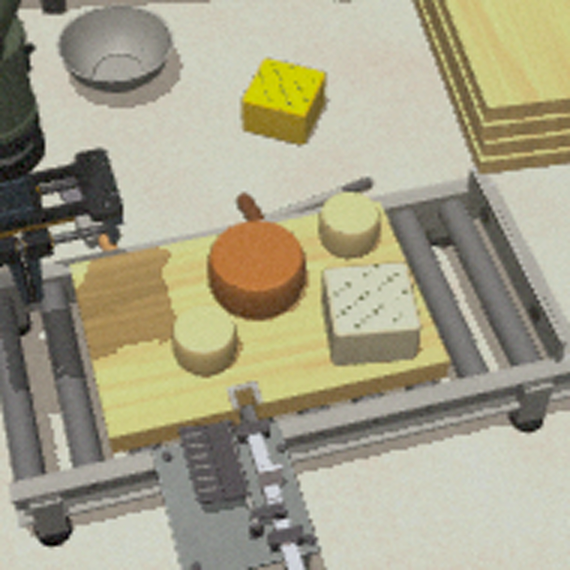

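```bash
python3 -m jog '[[0,0.003,0,0.03,0,0,-0.005],[0,0,0,0.035,0,0,0],[0,0,0,0.035,0,0,0],[0,0,0,0.02,0,0,0],[0,0,0,0.009,0,0,0],[0,0,0.004,0,0,0,0],[0,0,0.004,0,0,0,0],[0,0,0.004,0,0,0,0],[0,0,0.004,0,0,0,0],[0,0,0,0,0,0,0]]' && python3 -c "
from h import *; rep([97,0,97])"
```

```text
time_s: 15.78
ee_pos: [423.8, -75.0, 287.9]
ee_rot: [-179.8, -0.1, 103.0]
force: [-0.3, 0.6, 1.0]
gripper_width: 0.7
t 15.78 pos [423.8 -75.  287.9] rot [-1.798e+02 -1.000e-01  1.030e+02] F [-0.3  0.6  1. ] T [-0.12  0.06  0.03] w 0.7
tip table [-26.1   2.1  96.9]
need tool shift [ -2.3 123.1  -0.5] yaw err -0.07
rotvec tool [-0.0033 -0.0018  0.0012]
```

Nothing has been touched yet, and the board's end should be about 12 mm ahead. I'll push gently.

```bash
python3 -m jog '[[0,0,0.003,0,0,0,0],[0,0,0.003,0,0,0,0],[0,0,0.003,0,0,0,0],[0,0,0.003,0,0,0,0],[0,0,0.003,0,0,0,0],[0,0,0.003,0,0,0,0],[0,0,0.003,0,0,0,0],[0,0,0.003,0,0,0,0],[0,0,0.004,0,0,0,0],[0,0,0.004,0,0,0,0],[0,0,0.004,0,0,0,0],[0,0,0.004,0,0,0,0]]' && python3 -c "
from h import *; rep([97,0,97])
for n in('side',):
    f=vision.grab_frame(n)
    x0,y0=(170,90)
    cv2.imwrite('pics/%s12.png'%n,cv2.convertScaleAbs(cv2.resize(f['color'][y0:y0+190,x0:x0+190],None,fx=3,fy=3,interpolation=2),alpha=1.5))
"
```

```text
time_s: 17.27
ee_pos: [462.7, -66.0, 287.4]
ee_rot: [-179.8, -0.1, 103.0]
force: [-3.4, -3.6, 0.5]
gripper_width: 0.5
t 17.27 pos [462.7 -66.  287.4] rot [-1.798e+02 -1.000e-01  1.030e+02] F [-3.4 -3.6  0.5] T [-0.72  0.56 -0.1 ] w 0.5
tip table [13.6  2.1 96.4]
need tool shift [-2.2 83.4 -1. ] yaw err -0.06
rotvec tool [-0.0041 -0.0019  0.0011]
```

View pics/side12.png

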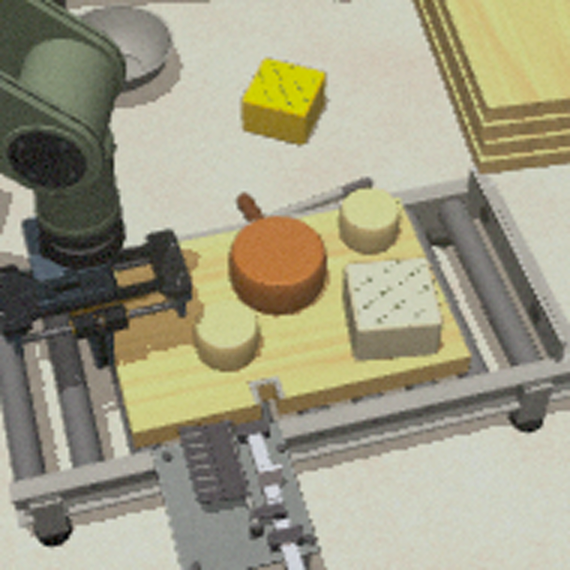

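```bash
python3 -m jog '[[0,0,0.005,0,0,0,0],[0,0,0.005,0,0,0,0],[0,0,0.006,0,0,0,0],[0,0,0.006,0,0,0,0],[0,0,0.006,0,0,0,0],[0,0,0.006,0,0,0,0],[0,0,0.006,0,0,0,0],[0,0,0.006,0,0,0,0],[0,0,0.006,0,0,0,0],[0,0,0.006,0,0,0,0],[0,0,0.005,0,0,0,0],[0,0,0.004,0,0,0,0]]' && python3 -c "
from h import *; rep([97,0,97])" && python3 -m jog '[[0,0,0.003,0,0,0,0],[0,0,0.003,0,0,0,0],[0,0,0.002,0,0,0,0],[0,0,0.002,0,0,0,0],[0,0,0,0,0,0,0]]'
```

```text
time_s: 18.82
ee_pos: [528.0, -50.8, 287.2]
ee_rot: [-179.8, -0.1, 103.0]
force: [-1.9, -4.6, 1.0]
gripper_width: 0.4
t 18.82 pos [528.  -50.8 287.2] rot [-1.798e+02 -1.000e-01  1.030e+02] F [-1.9 -4.6  1. ] T [-0.77  0.5  -0.05] w 0.4
tip table [80.8  2.4 96.2]
need tool shift [-2.4 16.2 -0.9] yaw err -0.05
rotvec tool [-0.0039 -0.0022  0.001 ]
time_s: 19.45
ee_pos: [537.7, -48.5, 287.2]
ee_rot: [-179.8, -0.1, 103.0]
force: [-2.6, -2.3, -0.2]
gripper_width: 0.7
```

```bash
python3 -m jog '[[0,0,0.002,0,0,0,0],[0,0,0.002,0,0,0,0],[0,0,0,0,0,0,0]]' && python3 -m jog '[[0,0,0.0015,0,0,0,0],[0,0,0.0015,0,0,0,0],[0,0,0,0,0,0,0]]' && python3 -c "
from h import *; rep([97,0,97])"
```

```text
time_s: 19.82
ee_pos: [541.6, -47.6, 287.2]
ee_rot: [-179.8, -0.1, 103.0]
force: [-1.8, -2.4, 0.3]
gripper_width: 0.5
time_s: 20.2
ee_pos: [544.5, -47.1, 287.1]
ee_rot: [-179.8, -0.1, 103.0]
force: [-0.6, -1.9, 0.1]
gripper_width: 0.5
t 20.2 pos [544.5 -47.1 287.1] rot [-1.798e+02 -1.000e-01  1.030e+02] F [-0.6 -1.9  0.1] T [-0.45  0.36 -0.  ] w 0.5
tip table [97.8  2.3 96.1]
need tool shift [-2.3 -0.8 -0.9] yaw err -0.05
rotvec tool [-0.0033 -0.0021  0.0009]
```

```bash
python3 -m jog '[[0,0,0.0015,0,0,0,0],[0,0,0.0015,0,0,0,0],[0,0,0,0,0,0,0]]' && python3 -m jog '[[0,0,0.0015,0,0,0,0],[0,0,0,0,0,0,0]]' && python3 -c "
from h import *; rep([97,0,97])
for n in('side',):
    f=vision.grab_frame(n)
    x0,y0=(170,90)
    cv2.imwrite('pics/%s13.png'%n,cv2.convertScaleAbs(cv2.resize(f['color'][y0:y0+190,x0:x0+190],None,fx=3,fy=3,interpolation=2),alpha=1.5))
"
```

```text
time_s: 20.58
ee_pos: [547.4, -46.4, 287.1]
ee_rot: [-179.8, -0.1, 103.0]
force: [-1.3, -1.1, -0.1]
gripper_width: 0.5
time_s: 20.82
ee_pos: [548.2, -46.3, 287.1]
ee_rot: [-179.7, -0.1, 103.0]
force: [-5.2, -2.4, 3.4]
gripper_width: 0.1
t 20.82 pos [548.2 -46.3 287.1] rot [-1.797e+02 -1.000e-01  1.030e+02] F [-5.2 -2.4  3.4] T [-0.66  0.83 -0.11] w 0.1
tip table [101.1   2.3  96.1]
need tool shift [-2.3 -4.1 -0.9] yaw err -0.06
rotvec tool [-0.0059 -0.002   0.0011]
```

View pics/side13.png

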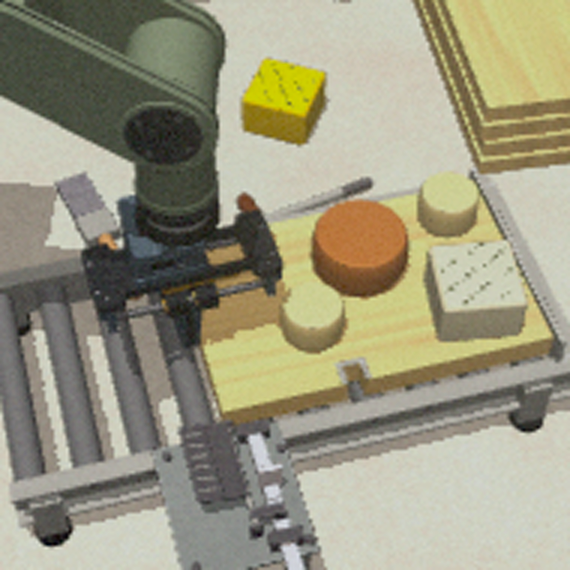

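The board looks to be at the stop and the force has started to rise. I'll press about 3 mm more to confirm it.

```bash
python3 -m jog '[[0,0,0.0015,0,0,0,0],[0,0,0.001,0,0,0,0],[0,0,0,0,0,0,0]]' && python3 -m jog '[[0,0,0,0,0,0,0],[0,0,-0.003,0,0,0,0],[0,0,-0.01,0,0,0,0],[0,0,-0.02,0,0,0,0],[0,0,-0.02,0,0,0,0],[0,0,0,-0.04,0,0,0],[0,0,0,-0.06,0,0,0],[0,0,0,-0.04,0,0,0],[0,0,-0.05,0,0,0,0],[0,0,-0.04,0,0,0,0],[0,0,0,0,0,0,0],[0,0,0,0,0,0,0]]' && python3 -c "
from h import *; rep([97,0,97])
for n in('side','top'):
    f=vision.grab_frame(n)
    x0,y0=(170,90) if n=='side' else (200,60)
    cv2.imwrite('pics/%s14.png'%n,cv2.convertScaleAbs(cv2.resize(f['color'][y0:y0+190,x0:x0+190],None,fx=3,fy=3,interpolation=2),alpha=1.5))
"
```

```text
time_s: 21.25
ee_pos: [549.2, -46.1, 287.1]
ee_rot: [-179.4, -0.1, 103.0]
force: [-9.1, -5.0, 6.1]
gripper_width: 0.3
time_s: 22.75
ee_pos: [412.8, -77.7, 428.0]
ee_rot: [-179.9, -0.1, 103.0]
force: [0.9, 0.2, 1.0]
gripper_width: 0.7
t 22.75 pos [412.8 -77.7 428. ] rot [-1.799e+02 -1.000e-01  1.030e+02] F [0.9 0.2 1. ] T [-0.04  0.04 -0.04] w 0.7
tip table [-37.1   1.9 237. ]
need tool shift [ -2.3 134.3 139.8] yaw err -0.05
rotvec tool [-0.0015 -0.0017  0.0009]
```

View pics/side14.png

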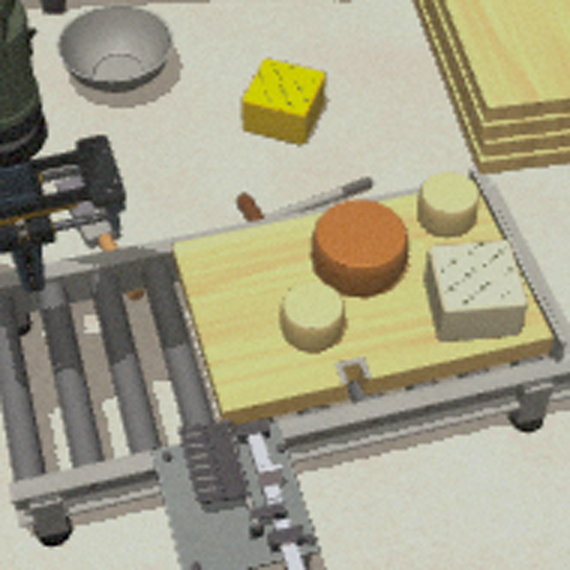

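View pics/top14.png

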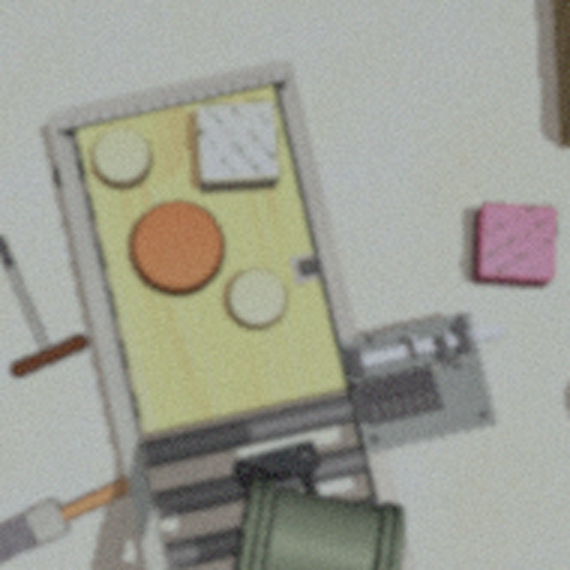

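The board sits against the stop in both pictures, with the bolt back, the catch up and the cheeses standing. The gripper is clear.

```bash
python3 -c "
from workcell import ticket; print(ticket.job_done())"
```

```text
the job is handed in; nothing more can be done
None
```

The job is done and handed in at about 23 s, under the 48 s limit. No verdict was reported back.

**What I did**
- One fingertip held the catch down, at an estimated 0.22 rad and about 5 N. The other drew the bolt 28 mm by its tab, until the force rose to about 15 N at the stop.
- I lifted straight up so the catch came up while the tab was still held back. That fingertip stuck to the tab by friction (about 8 N), so I eased off slightly before clearing it.
- With the fingers closed, I pushed the board by its near end until the force rose from about 3 N to 10 N at the end stop.

**Last checks**
- **Bolt and catch:** the side picture after release shows the bolt back, the board's notch empty and the flap raised. I saw this only in pictures; I had no joint readings.
- **Board:** both final pictures show it against the end plate.
- **Cheeses and other things:** the cheeses stand upright on the board, and the trier, brush and bowl look unmoved. The bottle was mostly outside my final crops, but the arm never went near it.
- **Robot:** the fingertips are about 130 mm above the board, with no meaningful contact force.

**What disagreed:** the first automatic board outline from the side camera was about 10 mm off at the tab. A redone fit agreed in both views. The tab still appeared about 5 mm nearer the robot than that fit placed it, so I shifted the fingers to suit.

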